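File the slide carrier into the packed tray

ROBOT

A 6-joint arm with a two-finger parallel gripper is mounted at the origin on a cart in front of the work surface, level with it; the furniture and walls round the work are solid. World frame = base frame: x ahead of the robot, y to its left, z up, the work surface at z = 0. Lengths are in m, angles in degrees, forces in N, time in s.
With the tool pointing down it reaches from about 0.325 to 0.775 m from the base axis. Payload 5.5 kg.
Tool frame: the origin (TCP) lies on the front face of the gripper's body, between the roots of the fingers; the fingertips stand 80 mm ahead of it and the grasp point (between the pads) lies 61 mm ahead of it; z points along the fingers, y is the line along which they close (so a half turn about z gives the same grasp; the last joint's range is limited). The gripper opens to 88 mm and grips with 3 to 60 N. Pads are 20 mm wide; open, the fingers measure 115 mm over their backs; the gripper's body (75 mm by 178 mm) begins 61 mm behind the grasp point.
Start: joints at [73.298, 5.22, 70.514, -0, 104.267, -3.249], TCP at [0.14, 0.584, 0.303] pointing down, gripper open.
Joint ranges: [-164.24, 164.24], [-49.07, 125.15], [9.68, 141.18], [-86.29, 266.29], [3.28, 154.24], [-151.56, 151.56]. Speed limits (degrees/s): [147.25, 147.25, 172.46, 180, 180, 180].

INTERFACE

Orientations are given as a 3x3 rotation matrix whose columns are the frame's x, y, z axes.
In Python, from bench import state, read_camera, camera_model, sign_off gives the robot as it stands. The module is installed in compiled form; this text tells all that it offers.
- The arm moves only by the shell command python3 -m crank 'ROWS' [FORCE]. ROWS is JSON, a list of rows, each a list of 3 entries, a list of its own where there are three numbers: the gripper's target within -1 to 1 (shut at 1, half-way at 0, fully open at -1), then the shift along the tool's x, y, z in mm, then the turn, a rotation vector about the tool's x, y, z in rad. In form: [[grip, [dx, dy, dz], [ax, ay, az]], ...]. A call has 1 to 5 rows; each row is the pose to reach, as a shift and turn from the pose commanded when the call began, along the tool's axes at that moment; what a row does not reach only later rows make up. A row lasts 1/10 s, in which the tool goes at most 50 mm and 8.59 degrees, less where a joint would pass 70% of its speed; a pose out of reach is approached as far as the arm can. A call with a gripper value outside its range is refused whole. The fingers move at their own pace and stop on an object; FORCE is the grip in N (left out, the last holds). Time passes only in rows, so rows that repeat a pose let the fingers close. It gives the time, the measured TCP pose, the force, the opening and the grip force at its end, in the units of the state.
- state(): the state, without advancing time (a new reading comes with each control period).
- read_camera(name): name is "scene" or "top"; returns (picture, depth): 384x512x3 uint8, blue, green, red; 384x512 float32, m along the optical axis (not along the pixel's ray), 0 where there is no reading.
- camera_model(name): a dict with "camera_matrix" (3x3 intrinsics, pixels), "k1" (the pictures are not rectified: a ray, as slopes to the right and down, at radius r is drawn at 1 + k1 r^2 times it, then the intrinsics apply), "T" (4x4, takes a point from camera to world coordinates). Camera axes: x right, y down, z forward; pixel columns grow to the right and rows downward; lengths in m; the calibration is good to about 2 mm. A picture is of the moment at which its call begins. camera_model takes no time and is no camera call.
- sign_off(): hands the job in; it is judged then, once.
The state is a dict: "t": time; "joint_positions": joint angles; "qd": joint speeds; "joint_efforts": joint torques, N m; "tool_pos": TCP position; "tool_rot": TCP orientation; "ft_force": force on the tool from outside, world axes, zero at the start; "wrist_torque": the same for the moment, N m; "opening": opening from 0.0 (shut) to 1.0 (fully open); "grasp_force": force on a finger pad.
Only numpy, scipy, OpenCV 4.12 (cv2) and the standard library are available. Lean on these libraries where they do the work, as an engineer would, in place of code of your own. Each camera call takes 0.05 s, during which the arm holds its last target. There are 200 camera calls.

TASK

Put the orange slide carrier away in the grey tray, in the narrow gap in the middle of the row of slide boxes, fully home on the tray floor, upright and square with the row. The gap is too narrow, and only one side of the row can give, so feel gently with the carrier which side yields and nudge those boxes along with it, without forcing it, tipping any box or pushing the boxes with the gripper itself; leave every box standing flat on the tray floor, and the other things on the bench where they are.

Things in the scene. Friction and masses are not known exactly. Their poses are not given: they have to be found in the camera images.
- carrier: orange slide carrier standing on the bench, 76 deep (x) x 26 thick (y) x 119 high, about 220 g. Origin: centre of its underside, z up. From below: straight keel 12 thick (y), 76 deep, up to height 46; shoulders sloping out to 26 thick at height 58; straight body 26 thick up to 76; then the finger tab up to 119. A half turn changes nothing
- tab (a point): point in the carrier's finger tab, on its centre line, 100 mm above its underside; the tab is 36 (carrier x) x 12 (carrier y) and 43 high; grip it across the 12 mm
- tray: grey filing tray fixed to the bench, 98 (x) x 250 (y) x 78 high. Origin: centre of its underside. The row of boxes runs along its y. Floor 6 thick; lips along both long sides, 18 above the bench, 86 apart. Both ends, beyond 72 from the centre in y, are covered bays in which the outer boxes partly stand
- slot (a point): centre of the tray on its floor, 6 mm above the bench, axes as the tray's; the gap in the row of boxes lies over it
- bay_a (a point): centre of the roof top (78 above the bench) of the covered bay at the tray's +y end. A spacer block is hidden right behind the outer box in one of the two bays, either one: the two boxes on that side give only about 2 to 4 mm
- bay_b (a point): the same for the bay at the tray's -y end. In the bay without the spacer block the outer box has about 16 mm of free space behind it: the two boxes on that side slide under a sideways push of 2 to 5 N
- box_blue: blue lidded slide box, loose, 80 (x) x 36 (y) x 64 high, about 200 g; origin: centre of its underside, z up. Four such boxes stand in the tray, in any order, two on each side of a middle gap of about 16 mm
- box_green: green lidded slide box, loose, 80 (x) x 36 (y) x 64 high, about 200 g; origin: centre of its underside, z up. Four such boxes stand in the tray, in any order, two on each side of a middle gap of about 16 mm
- box_white: white lidded slide box, loose, 80 (x) x 36 (y) x 64 high, about 200 g; origin: centre of its underside, z up. Four such boxes stand in the tray, in any order, two on each side of a middle gap of about 16 mm
- box_yellow: yellow lidded slide box, loose, 80 (x) x 36 (y) x 64 high, about 200 g; origin: centre of its underside, z up. Four such boxes stand in the tray, in any order, two on each side of a middle gap of about 16 mm
- bottle_amber: amber bottle with blue cap, 65x65x161 mm, loose bystander; origin: centre of its underside
- bottle_white: white bottle with blue cap, 69x69x140 mm, loose bystander; origin: centre of its underside
- vial_blue: small vial, blue content, black cap, 22x22x44 mm, loose bystander; origin: centre of its underside
- vial_red: small vial, red content, black cap, 22x22x44 mm, loose bystander; origin: centre of its underside
- beaker: clear beaker, 68x74x93 mm, loose bystander; origin: centre of its underside
Not all that is in view belongs to the job. Of the things that look like the box_green, the largest one is meant.

How it is judged:
By the outcome, as a careful person would: the job done as asked, in the order asked, and still so for the second after the job is handed in, with the robot touching nothing.
It also fails if it takes over 40 s, if anything falls off the work surface, if the arm or the gripper's body presses on something with over 40 N, if the wrist force passes 120 N, or if a joint passes its speed limit or range.

## Working session

There is one attempt and no reset: what is moved stays moved. The work goes in short steps, Python scripts to look and compute and a shell command to move; the robot and the scene stay as the last step left them, time stands still between calls to the robot, and variables do not carry over. Pictures are saved under pics/ and viewed, at most 10 in all, crops included, and the job is handed in when it is done.

```bash
mkdir -p pics; cat > h.py <<'E'
import numpy as np, cv2
from bench import state, read_camera, camera_model
def pts(name, depth):
    m=camera_model(name);K=np.array(m["camera_matrix"]);T=np.array(m["T"])
    h,w=depth.shape;u,v=np.meshgrid(np.arange(w),np.arange(h))
    p=cv2.undistortPoints(np.stack([u,v],-1).reshape(-1,1,2).astype(np.float64),K,np.array([m["k1"],0,0,0.]))
    p=p.reshape(h,w,2);c=np.dstack([p[...,0]*depth,p[...,1]*depth,depth])
    return c@T[:3,:3].T+T[:3,3]
E
python3 - <<'E'
from h import *
for n in("scene","top"):
    im,d=read_camera(n);cv2.imwrite(f"pics/{n}0.png",cv2.resize(im,(768,576)));np.savez(f"{n}0.npz",im=im,d=d)
    m=camera_model(n);print(n,np.array(m["T"]).round(3).tolist(),m["k1"],np.array(m["camera_matrix"]).round(1).tolist())
print(state())
E
```

```text
scene [[0.788, -0.381, 0.484, 0.041], [-0.616, -0.493, 0.614, -0.842], [0.005, -0.782, -0.623, 0.826], [0.0, 0.0, 0.0, 1.0]] -0.13000486255429683 [[453.5, 0.0, 256.7], [0.0, 453.5, 191.5], [0.0, 0.0, 1.0]]
top [[0.024, -0.975, 0.222, 0.296], [-1.0, -0.023, 0.004, -0.108], [0.001, -0.222, -0.975, 1.404], [0.0, 0.0, 0.0, 1.0]] -0.030660256670872115 [[444.7, 0.0, 257.0], [0.0, 444.7, 188.4], [0.0, 0.0, 1.0]]
{'t': 0.1, 'joint_positions': array([ 7.32984855e+01,  5.25818349e+00,  7.05744801e+01,  4.06229112e-04,
        1.04265632e+02, -3.24674821e+00]), 'qd': array([-0.04666718,  0.02087065, -0.19172223,  0.02624935,  0.05832887,
        0.07527402]), 'joint_efforts': array([ 2.02055751e-03, -4.47857165e+01, -4.07571137e+01,  7.00416206e-02,
        2.83783633e-02, -7.68554969e-05]), 'tool_pos': array([0.13955203, 0.58342078, 0.30163114]), 'tool_rot': array([[-9.72554296e-01,  2.32675507e-01, -4.99614598e-04],
       [ 2.32676020e-01,  9.72552917e-01, -1.64123223e-03],
       [ 1.04027094e-04, -1.71243579e-03, -9.99998528e-01]]), 'ft_force': array([-0.86954038, -0.3154994 ,  0.13211687]), 'wrist_torque': array([0.05576426, 0.01133345, 0.01922911]), 'grasp_force': 0.0, 'opening': 0.9975945836882283}
```

View pics/scene0.png

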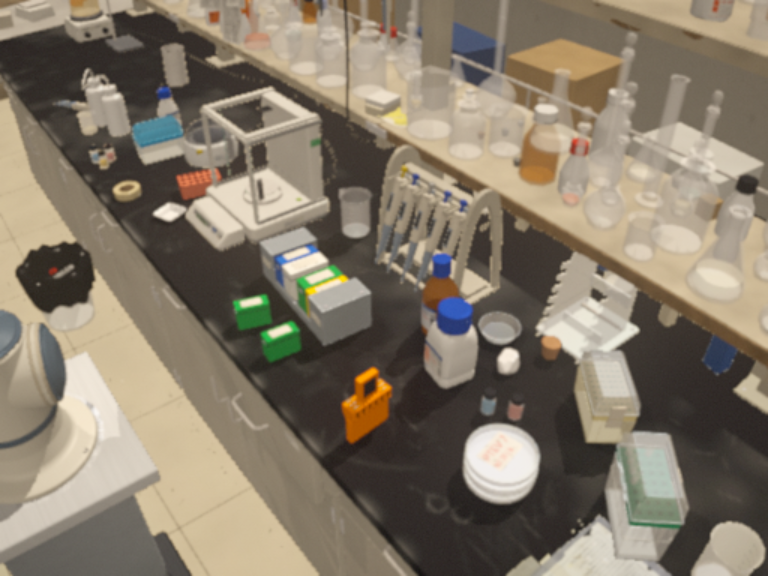

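View pics/top0.png

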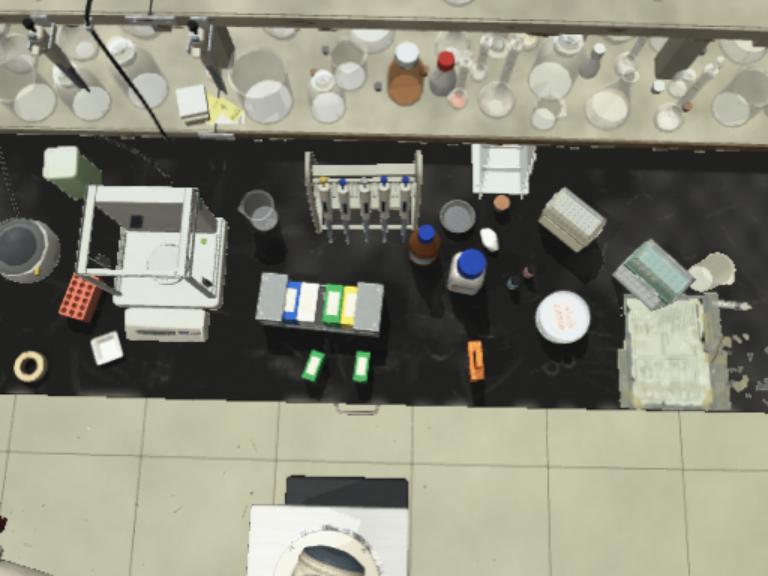

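Scene: the carrier is the only orange block, at (366,408), or (476,361) in top. The dark-orange bottle at (440,290) and the red rack at (200,183) are not it. The tray row in top, left to right (+y to -y), is bay_a, blue (291,300), white (309,302), gap, green (333,305), yellow (349,305), bay_b. The small green boxes on the bench at top (314,366) and (362,366) are decoys; box_green is the larger one in the tray.

```bash
cat > meas.py <<'E'
from h import *
import sys
def rect(P):
    (c,s,a)=cv2.minAreaRect((P[:,:2]*1000).astype(np.float32)); return np.round(c,1),np.round(s,1),round(a,1)
def run(tag):
  for n in("scene","top"):
    z=np.load(f"{n}{tag}.npz");im,d=z["im"],z["d"];P=pts(n,d);H=cv2.cvtColor(im,cv2.COLOR_BGR2HSV)
    X,Y,Z=P[...,0],P[...,1],P[...,2];ok=(d>0)&(X>.2)&(X<.8)&(abs(Y)<.6)
    o=ok&(H[...,0]>6)&(H[...,0]<18)&(H[...,1]>180)&(H[...,2]>120)&(Z>-.02)&(Z<.14)&(X<.5)
    nl,L,st,_=cv2.connectedComponentsWithStats(o.astype(np.uint8));k=1+st[1:,4].argmax();o=L==k
    print(n,"carrier",st[k],rect(P[o]),"z",np.percentile(Z[o],[1,50,99]).round(3))
    t=o&(Z>.09);print("  tab",rect(P[t]),t.sum(), P[t].mean(0).round(4))
    g=ok&(H[...,1]<70)&(abs(Z-.078)<.008)&(X>.35)&(X<.6)&(Y>-.15)&(Y<.25)
    nl,L,st,_=cv2.connectedComponentsWithStats(g.astype(np.uint8))
    for k in range(1,nl):
        if st[k,4]>60: q=L==k;print("  grey",st[k],rect(P[q]),Z[q].mean().round(4))
    for c,(a,b) in dict(blue=(100,125),green=(45,80),yellow=(22,34)).items():
        q=ok&(H[...,0]>=a)&(H[...,0]<=b)&(H[...,1]>120)&(abs(Z-.069)<.01)&(Y>-.1)&(Y<.25)
        if q.sum()>20:print("  ",c,q.sum(),rect(P[q]),Z[q].mean().round(4))
if __name__=="__main__": run(sys.argv[1])
E
python3 meas.py 0
python3 - <<'E'
import cv2,numpy as np
a=np.load("scene0.npz")["im"][230:305,210:280];b=np.load("top0.npz")["im"][170:260,160:335]
cv2.imwrite("pics/c0.png",np.vstack([cv2.resize(a,(280,300)),np.zeros((1,280,3),np.uint8)]) if 0 else np.hstack([cv2.resize(a,(280,300)),cv2.resize(b,(500,300),interpolation=cv2.INTER_CUBIC)]))
E
```

```text
scene carrier [228 248  33  47 801] (array([ 466. , -253.6]), array([146.7,  73.5]), 56.4) z [-0.002  0.056  0.116]
  tab (array([ 442.6, -291.2]), array([12.4, 36.6]), 77.8) 84 [ 0.4369 -0.2911  0.107 ]
  grey [174 153  34  19 338] (array([557. , 127.9]), array([58.7, 88.2]), 87.3) 0.0763
  grey [206 185  41  25 545] (array([546.3, -61.7]), array([71.8, 98.5]), 83.7) 0.0761
   blue 50 (array([556.1,  91.1]), array([28.8, 79.8]), 87.4) 0.0682
   green 83 (array([552.8,   3.3]), array([34.3, 81.4]), 86.6) 0.0681
   yellow 85 (array([545.7, -23.1]), array([92.2, 29.4]), 2.7) 0.0678
top carrier [316 242   6   5  15] (array([ 429.4, -287.7]), array([18.5,  6.4]), 78.2) z [0.071 0.1   0.121]
  tab (array([ 429.4, -282.6]), array([10.9,  4.7]), 56.7) 10 [ 0.4294 -0.2826  0.1098]
  grey [171 186  27  29 540] (array([557.5, 118.5]), array([72.8, 86.3]), 85.0) 0.0774
  grey [197 189  16  26 166] (array([555.9,  56.5]), array([37.6, 78.3]), 84.0) 0.0726
  grey [230 188  26  34 614] (array([549.2, -57.7]), array([74.6, 98.7]), 85.8) 0.0777
  grey [217 194  10  16  76] (array([555.2,   5.2]), array([24.3, 47.5]), 84.8) 0.0722
   blue 112 (array([559.4,  88.7]), array([26.2, 80.9]), 85.3) 0.0704
   green 132 (array([555.2,   4.8]), array([33.5, 80.3]), 85.1) 0.0701
   yellow 110 (array([551.7, -25.7]), array([25.8, 79.2]), 85.2) 0.069
```

View pics/c0.png

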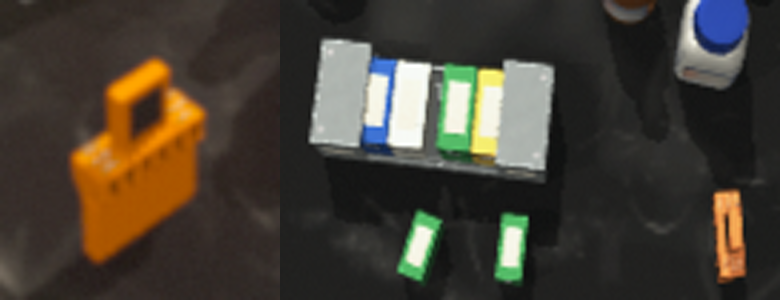

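The crop confirms the orange carrier, with its windowed tab on top, and the full-size green box in the tray. Next I'll refine both poses by casting colour contours onto known planes.

```bash
cat >> h.py <<'E'
def cast(name,uv,z):
    m=camera_model(name);K=np.array(m["camera_matrix"]);T=np.array(m["T"])
    p=cv2.undistortPoints(np.asarray(uv,float).reshape(-1,1,2),K,np.array([m["k1"],0,0,0.])).reshape(-1,2)
    r=np.c_[p,np.ones(len(p))]@T[:3,:3].T
    return T[:3,3]+r*((z-T[2,3])/r[:,2])[:,None]
def comps(mask,amin):
    n,L,st,_=cv2.connectedComponentsWithStats(mask.astype(np.uint8))
    return [(L==k,st[k]) for k in range(1,n) if st[k,4]>=amin]
def crect(name,mask,z):
    # min-area rectangle of the mask's outline (pixel corners) on plane z, mm
    v,u=np.nonzero(mask);uv=np.concatenate([np.c_[u+a,v+b] for a in(-.5,.5) for b in(-.5,.5)])
    P=cast(name,uv,z);c,s,a=cv2.minAreaRect((P[:,:2]*1000).astype(np.float32))
    return np.round(c,1),np.round(s,1),round(a,1)
E
python3 - <<'E'
from h import *
z=np.load("top0.npz");im,d=z["im"],z["d"];H=cv2.cvtColor(im,cv2.COLOR_BGR2HSV);P=pts("top",d);X,Y,Z=[P[...,i] for i in range(3)]
roi=(X>.35)&(X<.65)&(Y>-.4)&(Y<.25)
o=roi&(H[...,0]<22)&(H[...,1]>90)&(H[...,2]>110)&(Y<-.2)&(X<.5)
for q,s in comps(o,20):
    print("car",s,np.percentile(Z[q],[2,50,98]).round(3),crect("top",q&(Z>.065)&(Z<.085),.076),crect("top",q,.076))
    t=q&(Z>.105);print(t.sum(),crect("top",t,.119) if t.sum()>3 else "")
g=roi&(H[...,1]<60)&(H[...,2]>100)&(H[...,2]<215)
for q,s in comps(g&(Z>.0745)&(Z<.085),150): print("roof",s,crect("top",q,.078))
for c,(a,b) in dict(blue=(100,125),green=(45,80),yellow=(22,34)).items():
    q=max(comps(roi&(X>.48)&(H[...,0]>=a)&(H[...,0]<=b)&(H[...,1]>120)&(H[...,2]>80),10),key=lambda t:t[1][4])[0];print(c,crect("top",q,.070))
w=roi&(H[...,1]<40)&(H[...,2]>215)&(X>.48)
for q,s in comps(w,30): print("white",s,crect("top",q,.07))
z=np.load("scene0.npz");im,d=z["im"],z["d"];H=cv2.cvtColor(im,cv2.COLOR_BGR2HSV);P=pts("scene",d);X,Y,Z=[P[...,i] for i in range(3)]
o=(H[...,0]<22)&(H[...,1]>150)&(H[...,2]>110)&(Y<-.2)&(Y>-.4)&(X<.5)&(X>.35)
v,u=np.nonzero(o&(Z<.05)); i=v.argmax();print("scene lowest px",u[i],v[i])
# top-surface points of the body and tab
for lo,hi in((.07,.082),(.112,.125)):
    q=o&(Z>lo)&(Z<hi);print(lo,q.sum(),P[q].mean(0).round(4),crect("scene",q,(.076 if lo<.1 else .119)))
E
```

```text
car [312 227  11  28 237] [-0.001  0.077  0.123] (array([ 446. , -283.5]), array([78.3, 29.1]), 4.6) (array([ 444.1, -284.9]), array([83.5, 31.6]), 4.6)
53 (array([ 445.9, -283.3]), array([38.3, 15.1]), 5.3)
roof [171 182  21  32 480] (array([564.6, 127.5]), array([ 57. , 100.5]), 85.4)
roof [236 188  20  33 489] (array([548.8, -67.5]), array([ 55.9, 100.7]), 85.5)
blue (array([ 642.3, -277.6]), array([59. , 57.9]), 90.0)
green (array([554.8,   5.1]), array([36.8, 83.1]), 85.2)
yellow (array([548.6, -25.5]), array([29. , 93.1]), 85.2)
white [198 188  15  26 280] (array([557.1,  56.4]), array([37.6, 81.3]), 85.0)
white [190 192   8  16  91] (array([560.2,  91.5]), array([21.8, 50.4]), 87.0)
white [218 195   8  15 102] (array([554.8,   5.4]), array([46.7, 24.4]), 1.4)
white [230 196   8  15  91] (array([552.5, -31.5]), array([21.7, 48.7]), 85.9)
scene lowest px 234 295
0.07 241 [ 0.4392 -0.2916  0.0747] (array([ 441.7, -290.1]), array([81.4, 31.7]), 5.0)
0.112 88 [ 0.4425 -0.2883  0.1167] (array([ 441.2, -290.1]), array([41.8, 19. ]), 5.7)
```

```bash
cat > rel.py <<'E'
# python3 rel.py x y z yawdeg : tool-frame shift (mm) & turn to TCP target (m), tool-y axis at yawdeg in world, pointing down
import sys
from h import *
from scipy.spatial.transform import Rotation as R
x,y,z,a=map(float,sys.argv[1:5]);s=state();M=np.array(s["tool_rot"]);a=np.radians(a)
yy=np.array([np.cos(a),np.sin(a),0]);zz=np.array([0,0,-1.]);G=np.c_[np.cross(yy,zz),yy,zz]
print(round(s["t"],2),"pos",np.round(s["tool_pos"],4),"shift",(M.T@(np.array([x,y,z])-s["tool_pos"])*1000).round(1),"turn",R.from_matrix(M.T@G).as_rotvec().round(4),"F",np.round(s["ft_force"],1),"T",np.round(s["wrist_torque"],2),"op",round(s["opening"],3))
E
python3 -m crank '[[-1,[-252,-283,0],[0,0,-0.1]],[-1,[-252,-283,0],[0,0,-0.2]],[-1,[-252,-283,0],[0,0,-0.32]],[-1,[-252,-283,0],[0,0,-0.32]],[-1,[-252,-283,0],[0,0,-0.32]]]'; python3 rel.py 0.40 0 0.3 95; python3 rel.py 0.444 -0.287 0.3 95
```

```text
t: 0.6
tool_pos: [0.2582, 0.3615, 0.3021]
tool_rot: [[-0.996, -0.086, -0.0], [-0.086, 0.996, -0.001], [0.0, -0.001, -1.0]]
ft_force: [-0.3, 0.3, 0.3]
opening: 1.0
grasp_force: 0.0
0.6 pos [0.2582 0.3615 0.3021] shift [-110.2 -372.3    2.2] turn [-0.0005 -0.0002 -0.0013] F [-0.3  0.3  0.3] T [ 0.04 -0.03 -0.04] op 1.0
0.6 pos [0.2582 0.3615 0.3021] shift [-129.4 -662.     2.4] turn [-0.0005 -0.0002 -0.0013] F [-0.3  0.3  0.3] T [ 0.04 -0.03 -0.04] op 1.0
```

```bash
python3 -m crank '[[-1,[-110,-370,0],[0,0,0]],[-1,[-110,-370,0],[0,0,0]],[-1,[-110,-370,0],[0,0,0]],[-1,[-110,-370,0],[0,0,0]],[-1,[-110,-370,0],[0,0,0]]]' >/dev/null; python3 rel.py 0.444 -0.287 0.3 95;  python3 -m crank '[[-1,[-70,-400,0],[0,0,0]],[-1,[-70,-400,0],[0,0,0]],[-1,[-70,-400,0],[0,0,0]],[-1,[-70,-400,0],[0,0,0]],[-1,[-70,-400,0],[0,0,0]]]' ; python3 rel.py 0.444 -0.287 0.3 95
```

```text
1.1 pos [0.3492 0.1287 0.3025] shift [ -58.8 -422.3    2.4] turn [ 0.0001  0.0004 -0.0016] F [ 1.  -0.7 -0.3] T [ 0.05 -0.06  0.02] op 1.0
t: 1.6
tool_pos: [0.413, -0.1133, 0.3025]
tool_rot: [[-0.996, -0.085, 0.0], [-0.085, 0.996, 0.0], [-0.0, 0.0, -1.0]]
ft_force: [0.4, 0.8, -0.1]
opening: 1.002
grasp_force: 0.0
1.6 pos [ 0.413  -0.1133  0.3025] shift [ -16.2 -175.7    2.4] turn [ 0.0001  0.0003 -0.0025] F [ 0.4  0.8 -0.1] T [ 0.02 -0.02  0.01] op 1.002
```

```bash
python3 -m crank '[[-0.4,[-16,-175,0],[0,0,0]],[-0.4,[-16,-175,0],[0,0,0]],[-0.4,[-16,-175,0],[0,0,0]],[-0.4,[-16,-175,0],[0,0,0]],[-0.4,[-16,-175,0],[0,0,0]]]' ; python3 rel.py 0.444 -0.287 0.161 95
python3 - <<'E'
from h import *
im,d=read_camera("scene");H=cv2.cvtColor(im,cv2.COLOR_BGR2HSV);P=pts("scene",d);X,Y,Z=[P[...,i] for i in range(3)]
cv2.imwrite("pics/s1.png",cv2.resize(im[120:330,180:380],(600,600),interpolation=cv2.INTER_CUBIC))
E
```

```text
t: 2.1
tool_pos: [0.4436, -0.287, 0.3008]
tool_rot: [[-0.997, -0.081, -0.003], [-0.081, 0.997, 0.001], [0.003, 0.001, -1.0]]
ft_force: [-0.2, 0.1, -0.4]
opening: 0.703
grasp_force: 0.0
2.1 pos [ 0.4436 -0.287   0.3008] shift [ -0.8  -0.2 139.8] turn [ 0.0014 -0.0026 -0.0061] F [-0.2  0.1 -0.4] T [ 0.07 -0.01 -0.  ] op 0.703
```

View pics/s1.png

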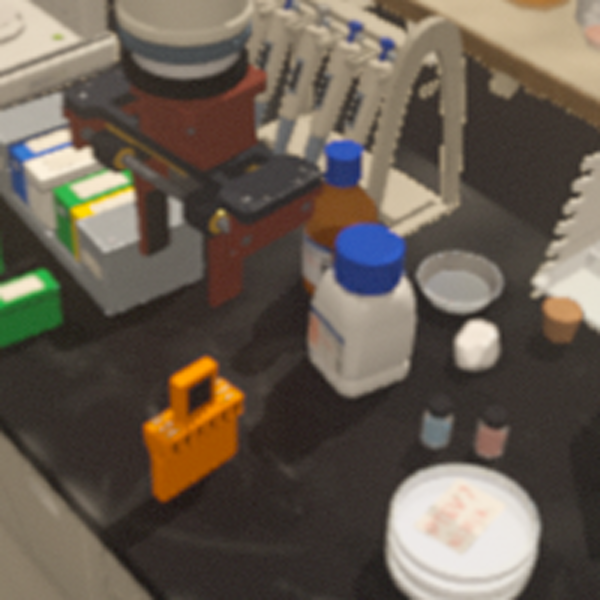

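The gripper is above the carrier, which stands at crop (195,430), with the white bottle clear at (362,310). I'll descend and grip.

```bash
python3 -m crank '[[-0.4,[-1,0,50],[0,0,-0.006]],[-0.4,[-1,0,90],[0,0,-0.006]],[-0.4,[-1,0,125],[0,0,-0.006]],[-0.4,[-1,0,138],[0,0,-0.006]],[-0.4,[-1,0,138],[0,0,-0.006]]]' 8 ; python3 -m crank '[[0.5,[0,0,0],[0,0,0]],[0.5,[0,0,0],[0,0,0]],[1,[0,0,0],[0,0,0]],[1,[0,0,0],[0,0,0]],[1,[0,0,0],[0,0,0]]]' 8;python3 rel.py 0.444 -0.287 0.161 95
```

```text
t: 2.65
tool_pos: [0.4443, -0.2825, 0.1629]
tool_rot: [[-0.996, -0.092, -0.003], [-0.092, 0.996, 0.002], [0.003, 0.003, -1.0]]
ft_force: [-0.7, 0.3, -0.1]
opening: 0.699
grasp_force: 0.0
t: 3.15
tool_pos: [0.4451, -0.2842, 0.1653]
tool_rot: [[-0.996, -0.091, 0.001], [-0.091, 0.996, -0.001], [-0.001, -0.001, -1.0]]
ft_force: [-0.8, -0.7, -0.7]
opening: 0.285
grasp_force: 0.0
3.15 pos [ 0.4451 -0.2842  0.1653] shift [ 1.4 -2.7  4.3] turn [-0.0007  0.0008  0.0038] F [-0.8 -0.7 -0.7] T [-0.01  0.05  0.01] op 0.285
```

```bash
python3 -m crank '[[1,[0,0,0],[0,0,0]],[1,[0,0,0],[0,0,0]],[1,[0,0,0],[0,0,0]],[1,[0,0,0],[0,0,0]],[1,[0,0,0],[0,0,0]]]' 20;python3 rel.py 0.444 -0.287 0.161 95
python3 - <<'E'
from h import *
for i in range(3):
    read_camera("scene"); s=state(); print(s["t"],s["tool_pos"].round(4),s["ft_force"].round(1),s["grasp_force"],s["opening"],s["wrist_torque"].round(2))
E
```

```text
t: 3.65
tool_pos: [0.4449, -0.2841, 0.1647]
tool_rot: [[-0.996, -0.091, -0.0], [-0.091, 0.996, -0.0], [0.0, -0.0, -1.0]]
ft_force: [-0.7, -0.6, 0.5]
opening: 0.14
grasp_force: 20.0
3.65 pos [ 0.4449 -0.2841  0.1647] shift [ 1.2 -2.9  3.7] turn [-0.     -0.      0.0039] F [-0.7 -0.6  0.5] T [-0.08  0.03  0.04] op 0.14
3.7 [ 0.4449 -0.2841  0.1647] [0.2 0.2 1.7] 20.00007927417755 0.13671718262371169 [ 0.04  0.   -0.04]
3.75 [ 0.4449 -0.2841  0.1647] [-0.7  0.2  0.6] 20.000104308128357 0.13154670267476612 [-0.04  0.04  0.01]
3.8 [ 0.4449 -0.2841  0.1647] [-1.5 -0.3  0.7] 20.000104308128357 0.1363958765172238 [-0.05  0.04  0.  ]
```

```bash
python3 -m crank '[[1,[0,0,-10],[0,0,0]],[1,[0,0,-40],[0,0,0]],[1,[0,0,-85],[0,0,0]],[1,[0,0,-135],[0,0,0]],[1,[0,0,-135],[0,0,0]]]' 30;python3 rel.py 0.50 -0.127 0.3 85.3;python3 rel.py 0.5565 0.0303 0.3 85.3
python3 - <<'E'
from h import *
im,d=read_camera("scene");cv2.imwrite("pics/s2.png",cv2.resize(im[60:310,150:400],(600,600),interpolation=cv2.INTER_CUBIC))
E
```

```text
t: 4.3
tool_pos: [0.446, -0.2847, 0.3087]
tool_rot: [[-0.996, -0.091, 0.011], [-0.091, 0.996, -0.008], [-0.01, -0.009, -1.0]]
ft_force: [0.3, -1.1, -1.0]
opening: 0.131
grasp_force: 30.0
4.3 pos [ 0.446  -0.2847  0.3087] shift [-68.1 152.2   8.1] turn [-0.0078  0.0106  0.1733] F [ 0.3 -1.1 -1. ] T [-0.   -0.01  0.01] op 0.131
4.3 pos [ 0.446  -0.2847  0.3087] shift [-138.7  303.7    7.5] turn [-0.0078  0.0106  0.1733] F [ 0.3 -1.1 -1. ] T [-0.   -0.01  0.01] op 0.131
```

View pics/s2.png

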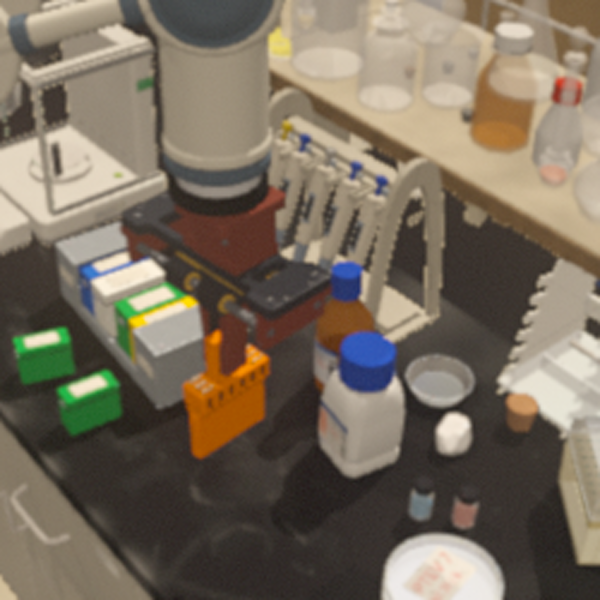

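Carrier is held upright and clear (crop (228,400)). Moving over the gap.

```bash
python3 -m crank '[[1,[-15,40,0],[0,0,0.03]],[1,[-40,85,0],[0,0,0.1]],[1,[-65,130,0],[0,0,0.173]],[1,[-85,175,0],[0,0,0.173]],[1,[-100,220,0],[0,0,0.173]]]' >/dev/null;python3 rel.py 0.5565 0.0303 0.28 85.3
```

```text
4.85 pos [ 0.5246 -0.0539  0.2973] shift [-25.   86.5  17.3] turn [ 0.0004 -0.0034 -0.0001] F [ 1.  -0.1 -1.4] T [-0.03 -0.01  0.01] op 0.136
```

```bash
python3 -m crank '[[1,[-13,42,0],[0,0,0]],[1,[-22,75,5],[0,0,0]],[1,[-25,86,17],[0,0,0]],[1,[-25,86,17],[0,0,0]],[1,[-25,86,17],[0,0,0]]]' >/dev/null;python3 -m crank '[[1,[0,0,0],[0,0,0]],[1,[0,0,0],[0,0,0]]]' >/dev/null;python3 rel.py 0.5565 0.0303 0.26 85.3
python3 - <<'E'
from h import *
im,d=read_camera("scene");np.savez("scene3.npz",im=im,d=d);cv2.imwrite("pics/s3.png",cv2.resize(im[70:230,150:310],(600,600),interpolation=cv2.INTER_CUBIC))
H=cv2.cvtColor(im,cv2.COLOR_BGR2HSV);P=pts("scene",d);X,Y,Z=[P[...,i] for i in range(3)];roi=(X>.45)&(X<.7)&(Y>-.2)&(Y<.25)
o=roi&(H[...,0]<22)&(H[...,1]>150)&(H[...,2]>80)&(Z>.08)
q=max(comps(o,20),key=lambda t:t[1][4])[0];b=q&(Z<.135);print("keel face pts",b.sum(),np.percentile(P[b],[2,50,98],axis=0).round(4).tolist(), "bottom z",Z[q].min().round(4))
# yaw from face: fit line x-y of -y face pts
A=P[b&(Y<np.median(Y[b])+.004)];print("fit yaw",np.degrees(np.arctan(np.polyfit(A[:,0],A[:,1],1)[0])).round(1))
g=roi&(H[...,1]<60)&(H[...,2]>60)&(Z>.074)&(Z<.083)
for m,s in comps(g,100): print("roof",s,crect("scene",m,.078))
E
```

```text
5.55 pos [0.5563 0.0265 0.2833] shift [ 0.2  3.8 23.3] turn [-0.0002  0.0009 -0.0018] F [ 0.1  0.6 -1.8] T [ 0.05  0.03 -0.02] op 0.136
keel face pts 123 [[0.5186, 0.0165, 0.1182], [0.5584, 0.0208, 0.127], [0.5917, 0.0268, 0.1344]] bottom z 0.116
fit yaw -3.6
roof [174 155  20  16 200] (array([543.9, 126.2]), array([61.4, 68.3]), 85.9)
roof [206 185  41  24 470] (array([544.2, -72.1]), array([ 62.4, 101.5]), 84.9)
```

View pics/s3.png

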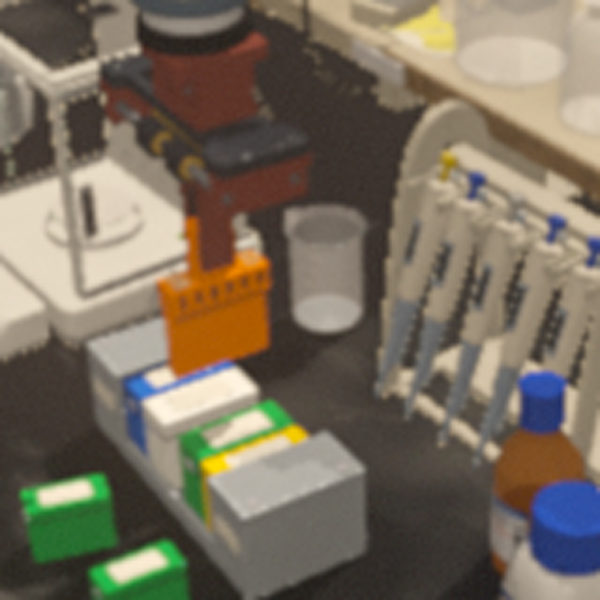

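The carrier is 2–4 mm short of the gap in y and otherwise square over the row (crop (220,320)). I'll shift it, then lower by feel.

```bash
python3 -m crank '[[1,[0,3,10],[0,0,0]],[1,[0,3,25],[0,0,0]],[1,[0,3,38],[0,0,0]],[1,[0,3,41],[0,0,0]],[1,[0,3,41],[0,0,0]]]' >/dev/null;python3 rel.py 0.5563 0.0297 0.24 85.3;python3 -m crank '[[1,[0,0,2],[0,0,0]],[1,[0,0,4],[0,0,0]],[1,[0,0,6],[0,0,0]],[1,[0,0,8],[0,0,0]],[1,[0,0,8],[0,0,0]]]' >/dev/null;python3 rel.py 0.5563 0.0297 0.229 85.3
```

```text
6.1 pos [0.5562 0.0309 0.24  ] shift [-0.2 -1.1 -0. ] turn [-0.0002 -0.0026  0.0003] F [ 0.9  0.8 -2.3] T [-0.    0.06 -0.02] op 0.131
6.6 pos [0.5566 0.0308 0.2333] shift [ 0.2 -1.1  4.3] turn [-0.     -0.0004  0.0002] F [ 0.9 -0.4 -1.8] T [ 0.01 -0.05  0.01] op 0.135
```

```bash
python3 -m crank '[[1,[0,-0.5,1],[0,0,0]],[1,[0,-0.5,3],[0,0,0]],[1,[0,-0.5,4],[0,0,0]],[1,[0,-0.5,4],[0,0,0]],[1,[0,-0.5,4],[0,0,0]]]' >/dev/null;python3 rel.py 0.5563 0.0297 0.229 85.3;
python3 - <<'E'
from h import *
im,d=read_camera("scene");np.savez("scene4.npz",im=im,d=d);cv2.imwrite("pics/s4.png",cv2.resize(im[110:210,170:270],(600,600),interpolation=cv2.INTER_CUBIC))
E
```

```text
7.1 pos [0.5566 0.0303 0.2296] shift [ 0.3 -0.7  0.6] turn [ 0.     -0.      0.0002] F [-0.2 -0.8 -1.8] T [-0.05 -0.02  0.06] op 0.136
```

View pics/s4.png

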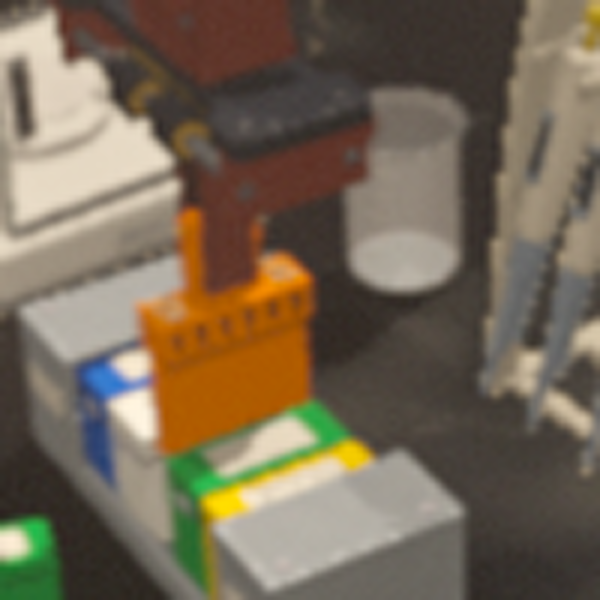

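Keel sits between white (135,430) and green (270,440), entering the gap freely. Lowering further.

```bash
python3 -m crank '[[1,[0,0,5],[0,0,0]],[1,[0,0,10],[0,0,0]],[1,[0,0,15],[0,0,0]],[1,[0,0,18],[0,0,0]],[1,[0,0,18],[0,0,0]]]' >/dev/null;python3 rel.py 0.5566 0.0303 0.195 85.3;python3 -m crank '[[1,[0,0,5],[0,0,0]],[1,[0,0,10],[0,0,0]],[1,[0,0,15],[0,0,0]],[1,[0,0,17],[0,0,0]],[1,[0,0,17],[0,0,0]]]' >/dev/null;python3 rel.py 0.5566 0.0303 0.19 85.3
```

```text
7.65 pos [0.5564 0.0303 0.2107] shift [-0.2 -0.  15.7] turn [-0.0001 -0.0014  0.0002] F [ 0.1  1.2 -2.3] T [-0.02  0.    0.04] op 0.135
8.15 pos [0.5564 0.0303 0.194 ] shift [-0.2  0.   4. ] turn [-0.0001 -0.001   0.0002] F [-0.5 -0.5 -3.1] T [0.04 0.02 0.01] op 0.133
```

```bash
python3 -m crank '[[1,[0,0,2],[0,0,0]],[1,[0,0,5],[0,0,0]],[1,[0,0,5],[0,0,0]],[1,[0,0,5],[0,0,0]]]' >/dev/null;python3 rel.py 0.5566 0.0303 0.189 85.3;
for i in 1 2; do python3 -m crank '[[1,[0,0.5,0],[0,0,0]],[1,[0,1,0],[0,0,0]],[1,[0,1.5,0],[0,0,0]],[1,[0,1.5,0],[0,0,0]]]' >/dev/null;python3 rel.py 0.5566 0.0303 0.189 85.3;done
```

```text
8.55 pos [0.5566 0.0303 0.1896] shift [ 0.  -0.   0.6] turn [-0.     -0.0001  0.0002] F [ 0.3  0.6 -2.5] T [0.01 0.01 0.  ] op 0.136
8.95 pos [0.5568 0.0319 0.1897] shift [ 0.1 -1.6  0.7] turn [0.     0.     0.0003] F [ 0.3  0.2 -3.2] T [ 0.03 -0.1  -0.01] op 0.134
9.35 pos [0.5569 0.0332 0.1897] shift [ 0.1 -2.9  0.7] turn [-0.0003  0.0001  0.0001] F [ 0.1 -2.3 -1.3] T [-0.28  0.02  0.04] op 0.136
```

```bash
for i in 1 2; do python3 -m crank '[[1,[0,0.5,0],[0,0,0]],[1,[0,1,0],[0,0,0]],[1,[0,1.5,0],[0,0,0]],[1,[0,1.5,0],[0,0,0]]]' >/dev/null;python3 rel.py 0.5566 0.0303 0.189 85.3;done
```

```text
9.75 pos [0.557  0.0348 0.1896] shift [ 0.1 -4.5  0.6] turn [-0.0002  0.      0.0002] F [ 0.5 -2.1 -1.8] T [-0.5   0.03 -0.02] op 0.139
10.15 pos [0.5571 0.0357 0.1896] shift [ 0.1 -5.4  0.7] turn [-0.0015  0.0001 -0.0001] F [-0.6 -5.2 -2.1] T [-1.1   0.03  0.11] op 0.137
```

```bash
python3 -m crank '[[1,[0,0.5,0],[0,0,0]],[1,[0,1,0],[0,0,0]],[1,[0,1,0],[0,0,0]]]' >/dev/null;python3 rel.py 0.5566 0.0303 0.189 85.3
```

```text
10.45 pos [0.5572 0.036  0.1897] shift [ 0.1 -5.7  0.7] turn [-0.0031  0.0001 -0.0007] F [-0.5 -8.3 -1.7] T [-1.66  0.09  0.11] op 0.136
```

The +y side (white, blue) stops hard after about 3 mm, so the -y side (green, yellow) is the one that yields. Backing off and pushing that way.

```bash
python3 -m crank '[[1,[0,-2,0],[0,0,0]],[1,[0,-4,0],[0,0,0]],[1,[0,-5,0],[0,0,0]],[1,[0,-5,0],[0,0,0]]]' >/dev/null;python3 rel.py 0.5566 0.0303 0.189 85.3
for i in 1 2; do python3 -m crank '[[1,[0,-0.5,0],[0,0,0]],[1,[0,-1,0],[0,0,0]],[1,[0,-1.5,0],[0,0,0]],[1,[0,-2,0],[0,0,0]],[1,[0,-2,0],[0,0,0]]]' >/dev/null;python3 rel.py 0.5566 0.0215 0.189 85.3;done
```

```text
10.85 pos [0.5568 0.0326 0.1896] shift [ 0.  -2.3  0.6] turn [ 0.0007 -0.      0.0005] F [-0.8 -0.7 -3. ] T [ 0.03 -0.   -0.02] op 0.137
11.35 pos [0.5566 0.0303 0.1896] shift [-0.7 -8.7  0.6] turn [-0.     -0.      0.0002] F [ 0.6 -0.9 -1.6] T [-0.01  0.01  0.04] op 0.136
11.85 pos [0.5565 0.0284 0.1896] shift [-0.6 -6.8  0.6] turn [0.0002 0.0001 0.0003] F [ 0.1  1.1 -1.9] T [ 0.11 -0.03  0.01] op 0.133
```

```bash
for i in 1 2; do python3 -m crank '[[1,[0,-0.5,0],[0,0,0]],[1,[0,-1,0],[0,0,0]],[1,[0,-1.5,0],[0,0,0]],[1,[0,-2,0],[0,0,0]],[1,[0,-2,0],[0,0,0]]]' >/dev/null;python3 rel.py 0.5566 0.0205 0.189 85.3;done
```

```text
12.35 pos [0.5563 0.0265 0.1897] shift [-0.7 -6.   0.7] turn [0.0005 0.0001 0.0004] F [ 0.4  2.2 -1.5] T [ 0.55 -0.04  0.06] op 0.138
12.85 pos [0.5561 0.0242 0.1896] shift [-0.8 -3.7  0.6] turn [-0.0001 -0.      0.0001] F [-0.2  1.7 -1.9] T [ 0.51 -0.06  0.06] op 0.134
```

```bash
for i in 1 2; do python3 -m crank '[[1,[0,-0.5,0],[0,0,0]],[1,[0,-1,0],[0,0,0]],[1,[0,-1.5,0],[0,0,0]],[1,[0,-2,0],[0,0,0]],[1,[0,-2,0],[0,0,0]]]' >/dev/null;python3 rel.py 0.5566 0.0205 0.189 85.3;done
python3 - <<'E'
from h import *
im,d=read_camera("scene");np.savez("scene5.npz",im=im,d=d);cv2.imwrite("pics/s5.png",cv2.resize(im[130:220,170:260],(600,600),interpolation=cv2.INTER_CUBIC))
E
```

```text
13.35 pos [0.556  0.0222 0.1896] shift [-0.8 -1.7  0.6] turn [-0.0002 -0.      0.0001] F [ 0.1  1.7 -1. ] T [ 0.47 -0.05 -0.02] op 0.131
13.85 pos [0.5558 0.0202 0.1896] shift [-0.8  0.3  0.6] turn [-0.0002 -0.0001  0.0001] F [ 0.9  0.8 -2.5] T [ 0.44 -0.04  0.05] op 0.135
```

View pics/s5.png

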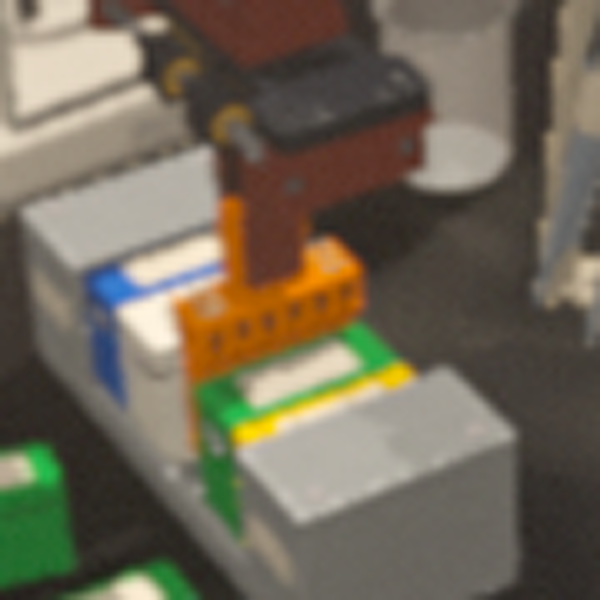

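Green and yellow have slid and stand upright, with the keel in the widened gap (crop (190,400)). I'll nudge slightly more, re-centre and lower.

```bash
python3 -m crank '[[1,[0,-0.4,0],[0,0,0]],[1,[0,-0.8,0],[0,0,0]],[1,[0,-0.8,0],[0,0,0]]]' >/dev/null;python3 rel.py 0.5564 0.0275 0.189 85.3; python3 -m crank '[[1,[0,3,0],[0,0,0]],[1,[0,6,0],[0,0,0]],[1,[0,8,0],[0,0,0]],[1,[0,8,0],[0,0,0]]]' >/dev/null;python3 rel.py 0.5564 0.0275 0.189 85.3; python3 -m crank '[[1,[0,0,2],[0,0,0]],[1,[0,0,4],[0,0,0]],[1,[0,0,6],[0,0,0]],[1,[0,0,6],[0,0,0]]]' >/dev/null;python3 rel.py 0.5564 0.0275 0.1707 85.3
```

```text
14.2 pos [0.5558 0.0195 0.1896] shift [0.  8.  0.6] turn [-0.0001  0.      0.0002] F [ 0.1  1.9 -2.3] T [ 0.47 -0.06 -0.02] op 0.138
14.6 pos [0.5564 0.0277 0.1896] shift [-0.  -0.2  0.6] turn [-0.0003 -0.0001  0.0006] F [ 0.1  1.2 -2.5] T [ 0.02 -0.02 -0.01] op 0.133
15.0 pos [0.5562 0.0274 0.183 ] shift [-0.2  0.1 12.3] turn [-0.0001 -0.0009  0.0001] F [ 0.4 -0.7 -2.6] T [ 0.03 -0.01  0.  ] op 0.136
```

Shoulders are level with the box tops with no contact force. Continuing down gently.

```bash
for i in 1 2; do python3 -m crank '[[1,[0,0,1],[0,0,0]],[1,[0,0,2.5],[0,0,0]],[1,[0,0,4],[0,0,0]],[1,[0,0,5],[0,0,0]],[1,[0,0,5],[0,0,0]]]' >/dev/null;python3 rel.py 0.5564 0.0275 0.1707 85.3;done
```

```text
15.5 pos [0.5563 0.0275 0.1784] shift [-0.1 -0.   7.7] turn [-0.     -0.0004  0.0002] F [ 0.5 -0.2 -2.2] T [-0.03  0.   -0.06] op 0.134
16.0 pos [0.5563 0.0275 0.1733] shift [-0.1 -0.   2.6] turn [-0.0001 -0.0004  0.0002] F [ 1.   0.7 -2.5] T [-0.01  0.05 -0.01] op 0.132
```

```bash
python3 -m crank '[[1,[0,0,1],[0,0,0]],[1,[0,0,2],[0,0,0]],[1,[0,0,2],[0,0,0]]]' >/dev/null;python3 rel.py 0.5564 0.0275 0.1707 85.3;for i in 1 2; do python3 -m crank '[[1,[0,0,0.5],[0,0,0]],[1,[0,0,0.5],[0,0,0]],[1,[0,0,0.5],[0,0,0]]]' >/dev/null;python3 rel.py 0.5564 0.0275 0.1707 85.3;done
```

```text
16.3 pos [0.5564 0.0275 0.1715] shift [-0.  -0.   0.8] turn [-0.     -0.0003  0.0002] F [ 0.3  0.5 -2.3] T [0.02 0.02 0.02] op 0.136
16.6 pos [0.5564 0.0276 0.1711] shift [ 0.  -0.1  0.4] turn [-0.     -0.      0.0003] F [ 0.3  0.8 -1.6] T [-0.02 -0.02 -0.02] op 0.136
16.9 pos [0.5565 0.0275 0.1707] shift [ 0. -0.  0.] turn [0.     0.0001 0.0002] F [ 0.3 -0.8 -2.2] T [ 0.01 -0.    0.05] op 0.135
```

```bash
for i in 1 2; do python3 -m crank '[[1,[0,0,0.5],[0,0,0]],[1,[0,0,0.5],[0,0,0]],[1,[0,0,0.5],[0,0,0]]]' >/dev/null;python3 rel.py 0.5564 0.0275 0.1707 85.3;done
```

```text
17.2 pos [0.5564 0.0276 0.1707] shift [ 0.  -0.1 -0. ] turn [0.     0.0004 0.0003] F [-1.7  0.2  2.8] T [-0.02  0.34  0.01] op 0.135
17.5 pos [0.5565 0.0275 0.1707] shift [ 0.1 -0.  -0. ] turn [0.     0.0008 0.0002] F [-3.2 -0.9  5. ] T [0.03 0.65 0.03] op 0.136
```

Floor contact came exactly at the predicted height (underside 6 mm). Relax, release and lift away.

```bash
python3 -m crank '[[1,[0,0,-0.7],[0,0,0]],[1,[0,0,-0.7],[0,0,0]],[0.5,[0,0,-0.7],[0,0,0]],[0.3,[0,0,-0.7],[0,0,0]],[0.3,[0,0,-0.7],[0,0,0]]]' 5 >/dev/null;python3 rel.py 0.5564 0.0275 0.1707 85.3;python3 -m crank '[[0.2,[0,0,0],[0,0,0]],[0.2,[0,0,0],[0,0,0]],[0.2,[0,0,0],[0,0,0]],[0.2,[0,0,-5],[0,0,0]],[0.2,[0,0,-20],[0,0,0]]]' >/dev/null;python3 rel.py 0.5564 0.0275 0.1707 85.3;python3 -m crank '[[0.2,[0,0,-30],[0,0,0]],[0.2,[0,0,-70],[0,0,0]],[0.2,[0,0,-110],[0,0,0]],[0.2,[0,0,-130],[0,0,0]],[0.2,[0,0,-130],[0,0,0]]]' >/dev/null;python3 rel.py 0.43 0.2 0.3 85.3
```

```text
18.0 pos [0.5564 0.0275 0.17  ] shift [ 0.  -0.  -0.7] turn [-0.     -0.0002  0.0002] F [ 0.1  0.2 -0.6] T [-0.06  0.02  0.01] op 0.338
18.5 pos [0.5558 0.0275 0.1894] shift [-0.7  0.  18.7] turn [-0.0002 -0.0031  0.0002] F [-0.1  0.8 -0.9] T [ 0.    0.01 -0.03] op 0.399
19.0 pos [0.5571 0.0275 0.3262] shift [140.9 161.5  25. ] turn [0.0006 0.0089 0.0003] F [ 1.4  0.6 -0.4] T [-0.   -0.01 -0.01] op 0.4
```

```bash
python3 -m crank '[[0.2,[40,30,0],[0,0,0]],[0.2,[70,70,0],[0,0,0]],[0.2,[100,105,0],[0,0,0]],[0.2,[135,140,0],[0,0,0]],[0.2,[160,180,0],[0,0,0]]]' >/dev/null;python3 rel.py 0.34 0.3 0.3 85.3;python3 -m crank '[[0.2,[20,45,0],[0,0,0]],[0.2,[20,90,0],[0,0,0]],[0.2,[20,90,0],[0,0,0]]]' >/dev/null
python3 - <<'E'
from h import *
A=[]
for n,(r,c) in dict(scene=((120,235),(150,290)),top=((165,270),(150,290))).items():
    im,d=read_camera(n);np.savez(f"{n}6.npz",im=im,d=d);A.append(cv2.resize(im[r[0]:r[1],c[0]:c[1]],(390,330),interpolation=cv2.INTER_CUBIC))
    H=cv2.cvtColor(im,cv2.COLOR_BGR2HSV);P=pts(n,d);X,Y,Z=[P[...,i] for i in range(3)];roi=(X>.45)&(X<.7)&(Y>-.2)&(Y<.25)
    q=max(comps(roi&(H[...,0]<20)&(H[...,1]>120)&(H[...,2]>80),10),key=lambda t:t[1][4])[0]
    b=q&(abs(Z-.082)<.006);t=q&(Z>.118)
    print(n,"body top z",np.median(Z[b]).round(4),crect(n,b,.082),"tab z",np.percentile(Z[q],98).round(4),crect(n,t,.125) if t.sum()>4 else "")
    for c_,(lo,hi) in dict(blue=(100,125),green=(45,80),yellow=(22,34)).items():
        g=roi&(H[...,0]>=lo)&(H[...,0]<=hi)&(H[...,1]>120)&(abs(Z-.07)<.008);print("  ",c_,g.sum(),np.median(Z[g]).round(4),crect(n,g,.07))
cv2.imwrite("pics/f.png",np.hstack(A))
E
```

```text
19.5 pos [0.4097 0.2208 0.3195] shift [76.  73.2 19.5] turn [-0.0005 -0.0008 -0.0005] F [ 1.3  1.1 -0.6] T [ 0.05 -0.04 -0.02] op 0.397
scene body top z 0.0807 (array([552.8,  22.2]), array([37.7, 81.8]), 85.1) tab z 0.1241 (array([552.5,  19.6]), array([27.8, 40.2]), 83.6)
   blue 27 0.0683 (array([522. ,  92.2]), array([20.9, 27.5]), 4.2)
   green 79 0.0686 (array([549.5,  -6.9]), array([36.4, 85.5]), 86.2)
   yellow 73 0.0688 (array([548.8, -11.8]), array([54.2, 84.4]), 88.0)
top body top z 0.0824 (array([557. ,  26.8]), array([29. , 79.4]), 85.4) tab z 0.1285 (array([555.4,  26.4]), array([38.9, 14.7]), 1.4)
   blue 95 0.0705 (array([559.2,  90.7]), array([26.7, 83.6]), 84.3)
   green 125 0.0698 (array([553.8,  -3.4]), array([36.7, 83.3]), 86.5)
   yellow 89 0.0696 (array([551.1, -29.9]), array([21.5, 82.9]), 86.0)
```

View pics/f.png

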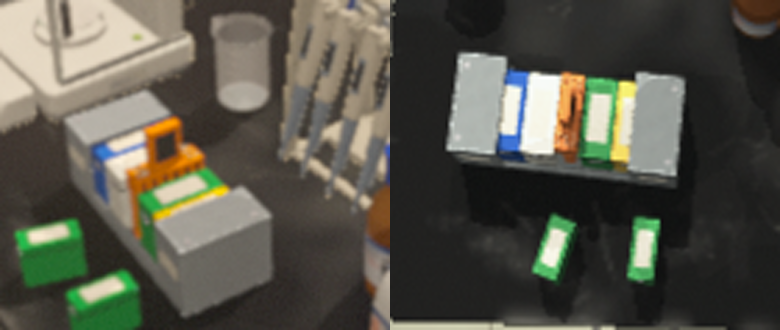

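The carrier (scene (165,165), top (570,110)) is home and upright: its body top is at about 82 mm and its yaw of 85.4° matches the tray. All boxes stand flat with lids at about 70 mm, and the arm is clear.

```bash
python3 -c "
from bench import sign_off;print(sign_off())"
```

```text
the job is handed in; nothing more can be done
None
```

The orange carrier is home on the tray floor, upright and square between the white and green boxes; the -y side (green and yellow) yielded, the other stopped hard after about 3 mm, all four boxes stand flat, and the job was handed in at about 20 s.

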